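Light check of a lens block

TASK

Flip the cam lever fully over so that the sliding jaw lets go of the lens block, then lift the block out of the nest, gripping it by its two frosted faces only and never touching the clear windows. Hold it still and upright in the light path, midway between lamp and receiver, with the beam passing squarely through the middle of its windows, and finish while holding it there in the air. Leave the lever thrown over and the little white bottle and the yellow moulding near by where they are.

Things in the scene. Friction and masses are not known exactly. Their poses are not given: they have to be found in the camera images.
- block_mid (a point): lens block, loose, 80 to 130 g, seated in the nest; this point is the centre of its clear windows, 38 mm above its underside, 32 mm below its top, with the block's axes, z up. Its two frosted plates form its ends in x: outer faces at x = +18 and -18 mm (36 mm across; close along the block's x), each 24 mm wide (y), 4 mm thick, from 10 to 70 mm above the underside. Same either way round
- block_window: the clear part of the block between the frosted plates, 28 (x) x 14 (y) x 56 mm high, windows facing +y and -y, set back 5 mm behind the edges of the plates; origin at the middle of the block's underside. The fingers must not touch it
- nest: clamping nest, fixed: aluminium base plate 75 (x) x 240 (y) x 10 mm thick, origin at the middle of its underside, z up. The block sits at y = -65 mm, underside at z = 10 mm, axes along the nest's, between low ribs (to z = 16 mm, 2 mm of play about the foot). Jaw on the block's +y side; cam lever's pivot at y = 55, z = 32 mm between steel lugs that reach z = 46 mm
- jaw (a joint): dark steel sliding jaw, 32 mm wide, top 31.5 mm above the bench; metres, drawn back along the nest's +y. Near 0 its lip lies 8 mm over the block's foot and the block cannot be lifted; only the cam lever moves it (12.3 mm per rad); clear of the foot from 0.010 on
- lever (a joint): cam lever, rad: 0 = locked, leaning 0.65 rad from vertical towards the block (nest's -y); 1.3 = free, at its stop, leaning 0.65 rad the other way (+y). A steel bar 13 x 12 mm with a black cross bar on top; turns about the nest's x axis, stays where it is left, takes about 2 N at the cross bar to push over. Starts near 0
- lever_bar (a point): centre of the lever's black cross bar: round, 18 mm thick, 52 mm long along the nest's x, 85 mm from the lever's pivot; about 100 mm above the bench at both ends of its swing and 117 mm half-way
- stand: light stand, fixed: base plate 100 (x) x 310 (y) x 12 mm thick, origin at the middle of its underside, z up. Grey lamp housing with a short black barrel at its +y end, round receiver on a post at its -y end, both at most 150 mm high; their facing ends are at y = +75 and -75 mm with nothing between them
- beam (a point): middle of the light path, half-way between lamp and receiver, 115 mm above the bench, with the stand's axes: the beam runs along its y
- glue: bystander, loose: a small white bottle, 34 mm across, 75 mm high; origin at the middle of its underside
- clip: bystander, loose: a small yellow moulding, 42 x 30 x 20 mm; origin at the middle of its underside
- block: the same block as a whole, origin at the middle of its underside, 38 mm below point block_mid: black foot 40 (x) x 44 (y) x 10 mm high, on it the two upright frosted plates and the clear part between them

How it is judged:
On the way, in this order (a step that is already met when the one before it is completed fails the run):
1. the cam lever is thrown over and the jaw is drawn back (value of joint lever above 1.1 rad and value of joint jaw above 0.01 m), for 0.2 s.
2. the block is lifted clear of the nest in the fingers (height (world z) of block_mid above 0.075 m and contact force between the fingers and block above 0.5 N), for 0.2 s.
At the end, for the whole second after the job is handed in: Block held still in the fingers, windows and stand untouched; upright and square to the beam within 0.15 rad; centre of the windows within 8 mm of the beam sideways, 10 mm in height and 30 mm of midway between lamp and receiver; lever still past 1.1 rad (x of block_mid in the frame of beam between -0.008 and 0.008 m and z of block_mid in the frame of beam between -0.01 and 0.01 m and y of block_mid in the frame of beam between -0.03 and 0.03 m and angle between the y axis of block_mid and the y axis of beam, either way round below 0.15 rad and angle between block_mid's own z axis and vertical below 0.15 rad and contact force between the fingers and block above 1 N and contact force between block and stand below 0.05 N and contact force between the fingers and block_window below 0.1 N and linear speed of block below 0.02 m/s and value of joint lever above 1.1 rad); the arm keeps its last pose, push and grip.
It fails at once if the fingers touch the clear windows (contact force between the fingers and block_window above 0.3 N).
It fails at once if the bottle or the yellow moulding is moved by more than 30 mm (distance of any of glue, clip from where it was at the start of the episode above 0.03 m).
It also fails if it takes over 58 s, if anything falls off the work surface, if the arm or the gripper's body presses on something with over 40 N, if the wrist force passes 120 N, or if a joint passes its speed limit or range.

ROBOT

A 6-joint arm with a two-finger parallel gripper is mounted at the origin on the work surface. World frame = base frame: x ahead of the robot, y to its left, z up, the work surface at z = 0. Lengths are in m, angles in rad, forces in N, time in s.
With the tool pointing down it reaches from about 0.4 to 0.825 m from the base axis. Payload 7 kg.
Tool frame: the origin (TCP) lies between the finger pads; the fingertips stand ahead of it and the grasp point (between the pads) lies 3 mm ahead of it (r.tip_extent is the z of the fingertips in the tool frame, in m); z points along the fingers, y is the line along which they close (so a half turn about z gives the same grasp; the last joint's range is limited). The gripper opens to 88 mm and grips with 3 to 60 N. Pads are 19 mm wide; open, the fingers measure 130 mm over their backs; the gripper's body (78 mm by 193 mm) begins 47 mm behind the grasp point.
Start: joints at [1.457, 0.359, 0.012, 0, -1.224, -0.288], TCP at [0.264, 0.621, 0.249] pointing down, gripper open.
Joint ranges: [-3.07, 3.07], [-1.43, 2.12], [-1.02, 1.25], [-3.03, 1.67], [-3.05, -0], [-3.03, 3.03]. Speed limits (rad/s): [2.39, 2.39, 3.01, 3.14, 3.14, 3.14].

INTERFACE

Orientations are given as a 3x3 rotation matrix whose columns are the frame's x, y, z axes.
In Python, from plant import r gives the robot as it stands.
- The arm moves only by the tool carry_out, never from a script. Its argument "motion" is a list that holds one entry, the list of rows, each a list of 7 numbers: the shift along the tool's x, y, z in mm, then the turn, a rotation vector about the tool's x, y, z in rad, then the finger opening in mm, from 0 to 87.6. A call has exactly 8 rows; each row shifts and turns the commanded pose from where the row before left it, along the tool's axes as they then stand; what a row does not reach is not made up. A row lasts 1/12 s, in which the tool goes at most 41.7 mm and 7.16 degrees, less where a joint would pass 70% of its speed; a pose out of reach is approached as far as the arm can. A call with a gripper value outside its range is refused whole. The fingers move at their own pace and stop on an object; "force" is the grip in N (left out, the last holds). Time passes only in rows, so rows that do not move let the fingers close, or fill a call up. It gives the time, the measured TCP pose, the force, the opening and the grip force at its end, in the units of the state.
- r.state(): the state, without advancing time (a new reading comes with each control period).
- r.capture(name): name is "scene" or "top" or "wrist"; returns a dict with "image" (480x640x3 uint8, red, green, blue), "intrinsics" (3x3 intrinsics, pixels), "R" (3x3) and "t" (3): a world point X has camera coordinates R X + t. Camera axes: x right, y down, z forward; pixel columns grow to the right and rows downward; lengths in m; the calibration is good to about 2 mm. A picture is of the moment at which its call begins. There is no depth.
- r.finish_job(): hands the job in; it is judged then, once.
The state is a dict: "clock": time; "qpos": joint angles; "dq": joint speeds; "tau": joint torques, N m; "tool_pos": TCP position; "ee_rot": TCP orientation; "force": force on the tool from outside, world axes, zero at the start; "moment": the same for the moment, N m; "gripper_width": finger opening in m; "gripper_force": force on a finger pad.
Only numpy, scipy, OpenCV 4.12 (cv2) and the standard library are available. Lean on these libraries where they do the work, as an engineer would, in place of code of your own. Each camera call takes 0.05 s, during which the arm holds its last target. There are 200 camera calls.

## Working session

There is one attempt and no reset: what is moved stays moved. The work goes in short steps, Python scripts to look and compute and a tool call to move; the robot and the scene stay as the last step left them, time stands still between calls to the robot, and variables do not carry over. Pictures are saved under pics/ and viewed, at most 10 in all, crops included, and the job is handed in when it is done.

Besides the shell and the picture viewer there is one more tool, called by a JSON object that holds its "method" and its "body", one argument or row to a line. carry_out: Moves the arm, as the interface text tells. Its arguments: {"type":"object","properties":{"motion":{"type":"array"},"force":{"type":"number"}},"required":["motion"]}

```bash
mkdir -p pics; ls; python3 - <<'E'
from plant import r
import cv2,numpy as np,pickle
s=r.state();print(s['clock'],s['tool_pos'],np.round(s['ee_rot'],3),s['gripper_width'],r.tip_extent)
d={}
for n in("scene","top"):
    c=r.capture(n);d[n]=c;cv2.imwrite(f"pics/{n}0.png",c["image"][:,:,::-1]);print(n,np.round(c["intrinsics"],1).tolist(),np.round(c["R"],3).tolist(),np.round(c["t"],3))
pickle.dump(d,open("cams.pkl","wb"))
E
```

```text
pics
0.0 [0.26381541 0.6208194  0.24765261] [[ 0.92  -0.391 -0.001]
 [-0.391 -0.92  -0.002]
 [ 0.     0.002 -1.   ]] 0.0876906956488025 0.022
scene [[461.2, 0.0, 311.7], [0.0, 461.2, 239.3], [0.0, 0.0, 1.0]] [[0.85, 0.527, -0.013], [0.327, -0.547, -0.77], [-0.413, 0.65, -0.637]] [-0.461 -0.105  1.157]
top [[448.5, 0.0, 314.5], [0.0, 448.5, 245.5], [0.0, 0.0, 1.0]] [[-0.029, -1.0, 0.005], [-0.97, 0.027, -0.24], [0.24, -0.012, -0.971]] [0.01  0.58  0.687]
```

View pics/scene0.png

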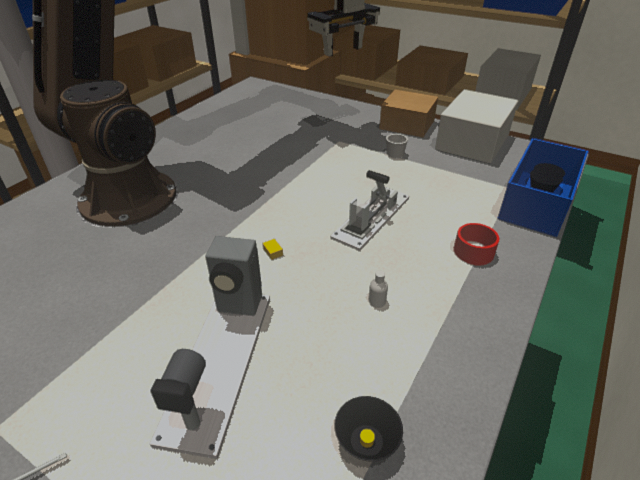

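View pics/top0.png

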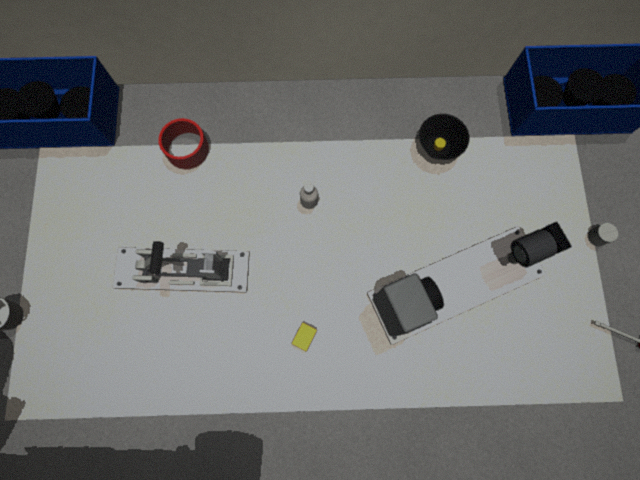

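The scene view shows the nest (335–410, 170–245), lamp (235,275), receiver (180,380), bottle (378,292) and clip (273,248). In the top view the nest plate spans (115–249, 247–292), with the block at about (215,265) and the cross bar at (157,258). The stand runs from (380,305) to (545,245).

```bash
python3 - <<'E'
import pickle,cv2,numpy as np
d=pickle.load(open("cams.pkl","rb"));im=d["top"]["image"][:,:,::-1]
a=cv2.resize(im[235:305,105:265],None,fx=4,fy=4,interpolation=cv2.INTER_CUBIC)
b=cv2.resize(im[220:348,360:580],None,fx=2.5,fy=2.5,interpolation=cv2.INTER_CUBIC)
b=cv2.copyMakeBorder(b,0,0,0,90,0)
cv2.imwrite("pics/crop.png",np.vstack([a,b]))
E
cat > h.py <<'E'
import numpy as np
def ray(c,u,v,z):
    K,R,t=c["intrinsics"],c["R"],c["t"]; C=-R.T@t
    d=R.T@np.linalg.solve(K,[u,v,1]); return C+d*(z-C[2])/d[2]
def proj(c,X):
    p=c["intrinsics"]@(c["R"]@np.asarray(X).T+np.reshape(c["t"],(3,1))) if np.ndim(X)>1 else c["intrinsics"]@(c["R"]@np.asarray(X)+c["t"])
    return (p[:2]/p[2]).T
E
```

```text
(no output)
```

View pics/crop.png

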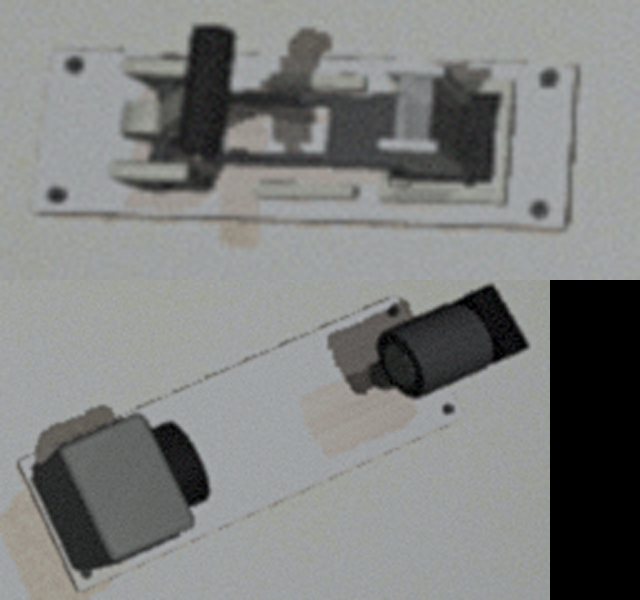

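```bash
python3 - <<'E'
import pickle,numpy as np
from h import *
d=pickle.load(open("cams.pkl","rb"));c=d["top"]
N=lambda x,y:ray(c,105+(x+.5)/4-.5,235+(y+.5)/4-.5,.010)
S=lambda x,y,z=.012:ray(c,360+(x+.5)/2.5-.5,220+(y-280+.5)/2.5-.5,z)
P=[N(54,48),N(578,66),N(568,229),N(36,213)]
print(np.round(P,4));cen=np.mean(P,0)
yv=(P[0]+P[3]-P[1]-P[2]);print("nest",cen,np.linalg.norm(yv)/2,"yaw of y",np.degrees(np.arctan2(yv[1],yv[0])))
b=[N(74,65),N(549,77),N(540,209),N(57,194)];print("bolts",np.mean(b,0),np.degrees(np.arctan2(*((b[0]+b[3]-b[1]-b[2])[1::-1]))))
m=(S(87,573)+S(392,311))/2
e1=S(135,410)-S(400,296);e2=S(110,580)-S(450,425);
e3=S(18,462)-S(78,590);w=e3
e4=S(87,573)-S(447,409)
for e in(e1,e2,e4):print("stand y ang",np.degrees(np.arctan2(e[1],e[0])))
print("e3",np.degrees(np.arctan2(e3[1],e3[0])),np.linalg.norm(e3),"mid",m)
L=(S(18,462)+S(78,590))/2
for a in(110,115,):pass
u=(e1/np.linalg.norm(e1)+e2/np.linalg.norm(e2));u/=np.linalg.norm(u);print("mid2",L-u*.155)
for n,u_,v_,z in(("bottle",309,188,.075),("clip",304,336,.02)):print(n,ray(c,u_,v_,z))
E
```

```text
[[0.6032 0.351  0.01  ]
 [0.5881 0.1123 0.01  ]
 [0.5137 0.1163 0.01  ]
 [0.5275 0.3533 0.01  ]]
nest [0.55813536 0.2332147  0.01      ] 0.2382669032593398 yaw of y 86.51919048999004
bolts [0.55929321 0.23504672 0.01      ] 86.75774819361206
stand y ang 111.4818455899704
stand y ang 111.94104268754226
stand y ang 112.00522617895754
e3 22.05300802547526 0.09721685364370954 mid [ 0.5187269  -0.26051046  0.012     ]
mid2 [ 0.51850108 -0.25999765  0.012     ]
bottle [6.82296295e-01 2.78851819e-04 7.50000000e-02]
clip [0.43316304 0.01574657 0.02      ]
```

{"method": "carry_out", "body": {
  "motion": [
    [[0,0,0,0,0,0.123,0],[0,0,0,0,0,0.123,0],[0,0,0,0,0,0.123,0],[0,0,0,0,0,0.123,0],[0,0,0,0,0,0.123,0],[0,0,0,0,0,0.123,0],[0,0,0,0,0,0.123,0],[0,0,0,0,0,0.123,0]]
  ],
  "force": 10
}}

```text
clock: 0.77
tool_pos: [0.2639, 0.621, 0.248]
ee_rot: [[0.178, -0.984, -0.0], [-0.984, -0.178, -0.001], [0.001, 0.0, -1.0]]
force: [-0.5, -0.7, 0.3]
gripper_width: 0.0398
gripper_force: 0.0
```

```bash
cat >> h.py <<'E'
Rz=lambda a:np.array([[np.cos(a),-np.sin(a)],[np.sin(a),np.cos(a)]])
NC=np.array([.5587,.234]);NA=np.radians(86.65-90)   # nest centre, yaw
BC=np.array([.5187,-.260]);BA=np.radians(111.9-90)  # beam
def nest(x,y): return NC+Rz(NA)@[x,y]
def go(s,xyz,yaw=None):
    """shift in tool axes (mm) and rotvec (rad) from state s to xyz with tool y at yaw (pointing down)"""
    from scipy.spatial.transform import Rotation as Q
    R=np.array(s["ee_rot"]);o=R.T@(np.asarray(xyz)-s["tool_pos"])*1000
    if yaw is None:return o.round(1)
    y=np.array([np.cos(yaw),np.sin(yaw),0]);z=np.array([0,0,-1.]);T=np.c_[np.cross(y,z),y,z]
    return o.round(1),Q.from_matrix(R.T@T).as_rotvec().round(4),"shift in target axes",(T.T@(np.asarray(xyz)-s["tool_pos"])*1000).round(1)
E
python3 - <<'E'
from plant import r
from h import *
s=r.state();print(s['clock'],s['tool_pos'],s['qpos'],s['gripper_width'])
p=nest(0,-.022);print(p,go(s,[*p,.21],NA+np.pi))
E
```

```text
0.7667 [0.26385676 0.62096876 0.24800346] [ 1.45713539e+00  3.59052784e-01  1.13834289e-02 -2.20343673e-04
 -1.22412463e+00 -1.27821388e+00] 0.03984840221782602
[0.55741443 0.21203759] (array([ 454.6, -216.1,   38.3]), array([ 0.0004, -0.0009,  0.2373]), 'shift in target axes', array([ 391.1, -317. ,   38. ]))
```

{"method": "carry_out", "body": {
  "motion": [
    [[0,0,0,0,0,0.1187,0],[0,0,0,0,0,0.1187,0],[29,-23.5,0,0,0,0,0],[29,-23.5,0,0,0,0,0],[29,-23.5,0,0,0,0,0],[29,-23.5,0,0,0,0,0],[29,-23.5,0,0,0,0,0],[29,-23.5,0,0,0,0,0]]
  ]
}}

```text
clock: 1.43
tool_pos: [0.3962, 0.4383, 0.2483]
ee_rot: [[-0.052, -0.999, -0.0], [-0.999, 0.052, -0.0], [0.001, 0.0, -1.0]]
force: [0.6, -0.6, -1.0]
gripper_width: 0.0005
gripper_force: 0.0
```

{"method": "carry_out", "body": {
  "motion": [
    [[27,-22,0,0,0,0,0],[27,-22,0,0,0,0,0],[27,-22,0,0,0,0,0],[27,-22,0,0,0,0,0],[27,-22,0,0,0,0,0],[27,-22,0,0,0,0,0],[27,-22,0,0,0,0,0],[27,-22,0,0,0,0,0]]
  ]
}}

```text
clock: 2.1
tool_pos: [0.5607, 0.2136, 0.2483]
ee_rot: [[-0.052, -0.999, -0.0], [-0.999, 0.052, -0.0], [0.0, 0.0, -1.0]]
force: [0.7, 0.2, 0.4]
gripper_width: 0.0005
gripper_force: 0.0
```

```bash
python3 - <<'E'
from plant import r
from h import *
import cv2,pickle
s=r.state();print(s['clock'],s['tool_pos'],s['qpos'],s['gripper_width'])
p=nest(0,-.022);print(p,go(s,[*p,.118],NA+np.pi))
c=r.capture("wrist");im=c["image"][:,:,::-1].copy();pickle.dump(c,open("w1.pkl","wb"))
for x in(-37.5,37.5):
  for y in(-120,120):
    q=proj(c,[*nest(x/1000,y/1000),.01]);cv2.circle(im,tuple(int(v) for v in q),4,(0,0,255),1)
for x in(-26,26):
    q=proj(c,[*nest(x/1000,.0036),.1]);cv2.circle(im,tuple(int(v) for v in q),4,(0,255,0),1)
for x in(-18,18):
  for y in(-12,12):
    q=proj(c,[*nest(x/1000,-.065+y/1000),.08]);cv2.circle(im,tuple(int(v) for v in q),4,(255,0,0),1)
cv2.imwrite("pics/w1.png",im)
E
```

```text
2.1 [0.56067245 0.21355741 0.24832784] [ 6.89215674e-01  2.36773214e-01 -1.60134317e-01 -1.89596615e-04
 -1.17433103e+00 -7.41419652e-01] 0.0005218098230425906
[0.55741443 0.21203759] (array([  1.7,   3.1, 130.3]), array([ 0.0004, -0.0002,  0.0062]), 'shift in target axes', array([  1.7,   3.2, 130.3]))
```

View pics/w1.png

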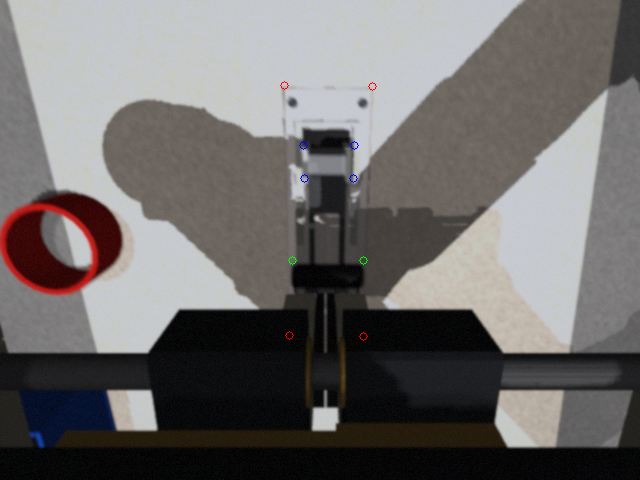

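The wrist view shows the nest outline matching the prediction: corners at (285,86) and (372,86), block at about (328,165). The cross bar is at (328,276), roughly 11 mm further towards +y than predicted. The descent spot at nest y = −22 mm is free.

{"method": "carry_out", "body": {
  "motion": [
    [[1.7,3.2,25,0,0,0.006,0],[0,0,30,0,0,0,0],[0,0,30,0,0,0,0],[0,0,25,0,0,0,0],[0,0,15,0,0,0,0],[0,0,5,0,0,0,0],[0,0,0,0,0,0,0],[0,0,0,0,0,0,0]]
  ]
}}

```text
clock: 2.82
tool_pos: [0.5572, 0.2139, 0.1191]
ee_rot: [[-0.058, -0.998, 0.0], [-0.998, 0.058, -0.0], [0.0, -0.0, -1.0]]
force: [0.3, -0.1, 0.0]
gripper_width: 0.0003
gripper_force: 0.0
```

```bash
python3 - <<'E'
from plant import r
from h import *
import pickle
c=pickle.load(open("cams.pkl","rb"))["top"];p=ray(c,105+208.5/4-.5,235+100/4-.5,.105)[:2];print("bar nest frame from top",Rz(-NA)@(p-NC))
s=r.state();print(s['force'],s['tool_pos'],Rz(-NA)@(s['tool_pos'][:2]-NC))
for l in np.arange(.0,1.31,.1):
    a=l-.65;y=55+85*np.sin(a);z=32+85*np.cos(a);print(round(l,2),"tcp y",round(y-18.5,1),"tcp z",round(z-4+22,1))
E
```

```text
bar nest frame from top [-0.00349715  0.01236147]
[ 0.31675449 -0.12038659  0.02217081] [0.55721145 0.2138507  0.11908817] [-0.00030858 -0.02020185]
0.0 tcp y -14.9 tcp z 117.7
0.1 tcp y -7.9 tcp z 122.5
0.2 tcp y -0.5 tcp z 126.5
0.3 tcp y 7.4 tcp z 129.8
0.4 tcp y 15.5 tcp z 132.4
0.5 tcp y 23.8 tcp z 134.0
0.6 tcp y 32.3 tcp z 134.9
0.7 tcp y 40.7 tcp z 134.9
0.8 tcp y 49.2 tcp z 134.0
0.9 tcp y 57.5 tcp z 132.4
1.0 tcp y 65.6 tcp z 129.8
1.1 tcp y 73.5 tcp z 126.5
1.2 tcp y 80.9 tcp z 122.5
1.3 tcp y 87.9 tcp z 117.7
```

{"method": "carry_out", "body": {
  "motion": [
    [[-12,0,-3.5,0,0,0,0],[-8,0,-4,0,0,0,0],[-8,0,-3.5,0,0,0,0],[-8,0,-2.4,0,0,0,0],[-8,0,-1.6,0,0,0,0],[-8,0,-1,0,0,0,0],[-9,0,0,0,0,0,0],[-8,0,1,0,0,0,0]]
  ]
}}

```text
clock: 3.48
tool_pos: [0.5612, 0.2839, 0.1343]
ee_rot: [[-0.058, -0.998, 0.001], [-0.998, 0.058, 0.001], [-0.001, -0.001, -1.0]]
force: [-0.4, -1.5, 1.7]
gripper_width: 0.0008
gripper_force: 0.9
```

{"method": "carry_out", "body": {
  "motion": [
    [[-8,0,1.6,0,0,0,0],[-8,0,2.5,0,0,0,0],[-8,0,3.4,0,0,0,0],[-7,0,3.8,0,0,0,0],[-4,0,3,0,0,0,0],[-2,0,1,0,0,0,0],[0,0,0,0,0,0,0],[0,0,0,0,0,0,0]]
  ]
}}

```text
clock: 4.15
tool_pos: [0.5629, 0.3194, 0.1179]
ee_rot: [[-0.058, -0.998, -0.0], [-0.998, 0.058, -0.0], [0.0, 0.0, -1.0]]
force: [0.0, -0.1, -0.9]
gripper_width: 0.0008
gripper_force: 0.0
```

```bash
python3 - <<'E'
from plant import r
from h import *
import cv2,pickle
s=r.state();print(s['force'],s['tool_pos'],Rz(-NA)@(s['tool_pos'][:2]-NC)*1000)
c=r.capture("scene");im=c["image"][120:270,310:430,::-1]
cv2.imwrite("pics/s1.png",cv2.resize(im,None,fx=4,fy=4,interpolation=cv2.INTER_CUBIC))
E
```

```text
[ 0.02142273 -0.09341512 -0.86043496] [0.56286173 0.31943613 0.11791942] [-0.83786315 85.53333291]
```

{"method": "carry_out", "body": {
  "motion": [
    [[10,0,0,0,0,0,0],[15,0,-20,0,0,0,0],[10,0,-35,0,0,0,0],[15,0,-35,0,0,0,80],[15,0,-30,0,0,0,80],[0,0,-12,0,0,0,80],[0,0,0,0,0,0,80],[0,0,0,0,0,0,80]]
  ]
}}

```text
clock: 4.87
tool_pos: [0.5593, 0.2538, 0.2514]
ee_rot: [[-0.059, -0.998, 0.002], [-0.998, 0.059, 0.002], [-0.002, -0.001, -1.0]]
force: [0.4, -0.3, -0.7]
gripper_width: 0.0282
gripper_force: 0.0
```

```bash
python3 - <<'E'
from plant import r
from h import *
import cv2,pickle
s=r.state();print(s['clock'],s['tool_pos'],s['gripper_width'])
im1=cv2.imread("pics/s1.png")
c=r.capture("wrist");im=c["image"][:,:,::-1].copy();pickle.dump(c,open("w2.pkl","wb"))
c2=r.capture("top");pickle.dump(c2,open("t2.pkl","wb"))
im2=c2["image"][235:305,105:265,::-1]
a=cv2.resize(im[0:360,200:460],(347,480));b=cv2.resize(im2,(440,192),interpolation=cv2.INTER_CUBIC)
b=np.vstack([b,cv2.resize(im1,(440,550))[100:388]])
cv2.imwrite("pics/m2.png",np.hstack([a,b]))
E
```

```text
4.8667 [0.55928918 0.25384794 0.25142867] 0.02824452407437178
```

View pics/m2.png

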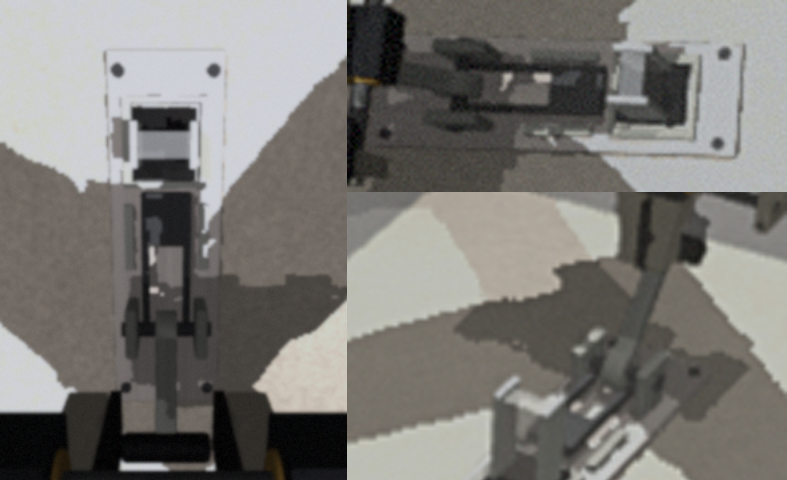

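The lever is thrown over: its cross bar is now at the +y end (167,447 in the left crop), and the jaw edge (y≈190) is clear of the foot (y≈181). The block's plates are centred near (164,146) in the crop. I'll compute the lever angle and block position.

```bash
python3 - <<'E'
from plant import r
from h import *
import pickle
from scipy.optimize import brentq
c=pickle.load(open("w2.pkl","rb"));k=360/480
px=lambda x,y:(200+(x+.5)*260/347-.5,(y+.5)*k-.5)
L=lambda p:(Rz(-NA)@(p[:2]-NC)*1000).round(1)
f=lambda a:proj(c,[*nest(0,.055+.085*np.sin(a)),.032+.085*np.cos(a)])[1]-px(167,447)[1]
print("lever",brentq(f,-.2,1)+.65)
for q in((130,146),(198,146)):print("plate",L(ray(c,*px(*q),.08)))
for q in((164,133),(164,158)):print("win",L(ray(c,*px(*q),.076)))
for q in((132,108),(194,108),(132,181),(194,181)):print("foot",L(ray(c,*px(*q),.02)))
for q in((107,51),(226,51)):print("plate corner (37.5,-120)",L(ray(c,*px(*q),.01)))
s=r.state();print(go(s,[*nest(0,-.065),.055],NA+np.pi),s['gripper_width'])
E
```

```text
lever 1.354358027523915
plate [ 18.6 -61.2]
plate [-17.4 -61.2]
win [  0.6 -67.8]
win [  0.7 -55. ]
foot [ 20.8 -83.2]
foot [-17.7 -83.1]
foot [ 21.6 -39.1]
foot [-18.3 -39.1]
plate corner (37.5,-120) [  36.2 -116.7]
plate corner (37.5,-120) [ -37.5 -116.7]
(array([ 84.8,  -1.5, 194.4]), array([ 0.0012, -0.0005, -0.0004]), 'shift in target axes', array([ 84.9,  -1.2, 194.3])) 0.03646606127222163
```

{"method": "carry_out", "body": {
  "motion": [
    [[25,-1.8,0,0,0,0,80],[30,0,0,0,0,0,80],[22.4,0,20,0,0,0,80],[5,0,30,0,0,0,80],[0,0,30,0,0,0,80],[0,0,20,0,0,0,80],[0,0,10,0,0,0,80],[0,0,0,0,0,0,80]]
  ]
}}

```text
clock: 5.63
tool_pos: [0.5545, 0.1712, 0.1369]
ee_rot: [[-0.059, -0.998, -0.005], [-0.998, 0.059, -0.003], [0.004, 0.005, -1.0]]
force: [0.9, -1.1, 1.0]
gripper_width: 0.0795
gripper_force: 0.0
```

```bash
python3 - <<'E'
from plant import r
from h import *
import cv2,pickle
s=r.state();print(s['clock'],go(s,[*nest(0.0006,-.0625),.055],NA+np.pi),s['gripper_width'])
c=r.capture("wrist");im=c["image"][:,:,::-1].copy();pickle.dump(c,open("w3.pkl","wb"))
cv2.imwrite("pics/w3.png",im)
E
```

```text
5.6333 (array([-0.7, -1.5, 81.9]), array([ 0.0051, -0.0036, -0.0001]), 'shift in target axes', array([-0.4, -1.1, 81.9])) 0.0794709600462301
```

View pics/w3.png

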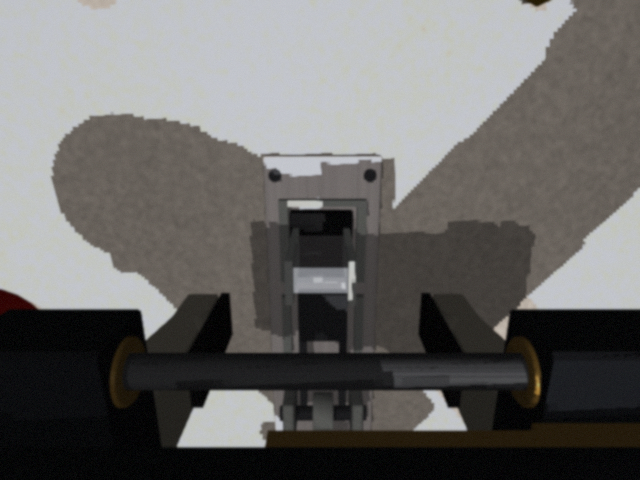

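The nest's end corners are at (264,154) and (382,154), the clear top spans rows 267–294 around column 321, and the open fingers straddle the block.

```bash
python3 - <<'E'
from plant import r
from h import *
import pickle
c=pickle.load(open("w3.pkl","rb"))
L=lambda p:(Rz(-NA)@(p[:2]-NC)*1000).round(1)
for q in((264,154),(382,154)):print("corner",L(ray(c,*q,.01)))
for q in((293,280),(350,280),(321,267),(321,294)):print("clear top",L(ray(c,*q,.076)))
for q in((321,208),(290,215),(354,215)):print("foot far edge",L(ray(c,*q,.02)))
s=r.state();print("tcp",L(s['tool_pos']))
E
```

```text
corner [  36.4 -118.5]
corner [ -37.4 -118.5]
clear top [ 15.2 -61.4]
clear top [-14.2 -61.3]
clear top [  0.7 -68.5]
clear top [  0.8 -53.5]
foot far edge [  0.9 -86.2]
foot far edge [ 20.4 -81.7]
foot far edge [-19.9 -81.7]
tcp [  0.6 -62.2]
```

{"method": "carry_out", "body": {
  "motion": [
    [[0,0,20,0,0,0,80],[0,0,20,0,0,0,80],[0,0,20,0,0,0,80],[0,0,14,0,0,0,80],[0,0,6,0,0,0,80],[0,0,0,0,0,0,80],[0,0,0,0,0,0,50],[0,0,0,0,0,0,45]]
  ]
}}

```text
clock: 6.35
tool_pos: [0.5572, 0.1729, 0.0618]
ee_rot: [[-0.058, -0.998, 0.002], [-0.998, 0.058, 0.001], [-0.001, -0.002, -1.0]]
force: [0.7, 1.1, -0.4]
gripper_width: 0.0713
gripper_force: 0.0
```

{"method": "carry_out", "body": {
  "motion": [
    [[0,0,0,0,0,0,20],[0,0,0,0,0,0,20],[0,0,0,0,0,0,20],[0,0,0,0,0,0,20],[0,0,0,0,0,0,20],[0,0,0,0,0,0,20],[0,0,0,0,0,0,20],[0,0,0,0,0,0,20]]
  ],
  "force": 15
}}

```text
clock: 7.02
tool_pos: [0.5563, 0.1722, 0.0604]
ee_rot: [[-0.058, -0.998, 0.0], [-0.998, 0.058, 0.0], [-0.0, -0.0, -1.0]]
force: [0.1, -0.7, 3.4]
gripper_width: 0.0359
gripper_force: 15.0
```

{"method": "carry_out", "body": {
  "motion": [
    [[0,0,-6,0,0,0,20],[0,0,-14,0,0,0,20],[0,0,-26,0,0,0,20],[0,0,-34,0,0,0,20],[0,0,-34,0,0,0,20],[0,0,-32,0,0,0,20],[0,0,-26,0,0,0,20],[0,0,-18,0,0,0,20]]
  ]
}}

```text
clock: 7.68
tool_pos: [0.5567, 0.1723, 0.2538]
ee_rot: [[-0.058, -0.998, 0.003], [-0.998, 0.058, 0.002], [-0.002, -0.003, -1.0]]
force: [0.2, 0.7, -0.9]
gripper_width: 0.0358
gripper_force: 15.0
```

```bash
python3 - <<'E'
from plant import r
from h import *
import cv2,pickle
s=r.state();print(s['clock'],s['tool_pos'],s['gripper_width'],s['gripper_force'],s['force'],s['qpos'])
print(go(s,[*BC,.25],BA+np.pi),go(s,[*BC,.25]))
E
```

```text
7.6833 [0.55665168 0.17231409 0.25375269] 0.03578313574065254 14.99721810221672 [ 0.21815465  0.66039981 -0.89817642] [ 6.35872656e-01  2.02659485e-01 -1.92292010e-01  4.51818080e-04
 -1.17258749e+00 -6.94313618e-01]
(array([433.8,  12.7,   3. ]), array([-0.0031,  0.0011, -0.4405]), 'shift in target axes', array([387. , 196.5,   3.8])) [433.8  12.7   3. ]
```

{"method": "carry_out", "body": {
  "motion": [
    [[12,0,0,0,0,0,20],[24,1,0,0,0,0,20],[32,1,0,0,0,0,20],[34,1,0,0,0,0,20],[34,1,0,0,0,0,20],[34,1,0,0,0,0,20],[34,1,0,0,0,0,20],[34,1,0,0,0,0,20]]
  ]
}}

```text
clock: 8.35
tool_pos: [0.5341, -0.0668, 0.2497]
ee_rot: [[-0.058, -0.998, -0.001], [-0.998, 0.058, 0.0], [-0.0, 0.001, -1.0]]
force: [0.7, -0.1, -1.2]
gripper_width: 0.0356
gripper_force: 15.0
```

{"method": "carry_out", "body": {
  "motion": [
    [[34,1,0,0,0,0,20],[34,1,0,0,0,0,20],[34,1,0,0,0,0,20],[34,1,0,0,0,0,20],[28,1,0,0,0,0,20],[20,1,0,0,0,0,20],[10,0,0,0,0,0,20],[2,0,0,0,0,0,20]]
  ]
}}

```text
clock: 9.02
tool_pos: [0.5169, -0.2619, 0.2493]
ee_rot: [[-0.061, -0.998, -0.002], [-0.998, 0.061, 0.0], [-0.0, 0.002, -1.0]]
force: [0.0, -0.2, -1.4]
gripper_width: 0.0357
gripper_force: 15.0
```

{"method": "carry_out", "body": {
  "motion": [
    [[0,0,0,0,0,-0.03,20],[0,0,0,0,0,-0.07,20],[0,0,0,0,0,-0.09,20],[0,0,0,0,0,-0.09,20],[0,0,0,0,0,-0.08,20],[0,0,0,0,0,-0.06,20],[0,0,0,0,0,-0.02,20],[0,0,0,0,0,0,20]]
  ]
}}

```text
clock: 9.68
tool_pos: [0.5178, -0.2595, 0.25]
ee_rot: [[0.373, -0.928, -0.0], [-0.928, -0.373, 0.0], [-0.0, 0.0, -1.0]]
force: [-0.1, 0.1, -1.7]
gripper_width: 0.0362
gripper_force: 15.0
```

```bash
python3 - <<'E'
from plant import r
from h import *
import cv2,pickle
s=r.state();print(s['clock'],s['tool_pos'],s['gripper_width'],s['gripper_force'])
print(go(s,[*BC,.1274],BA+np.pi))
c=r.capture("wrist");pickle.dump(c,open("w4.pkl","wb"));a=c["image"][:,:,::-1]
cv2.imwrite("pics/w4.png",a)
E
```

```text
9.6833 [ 0.5178221  -0.25954316  0.25003367] 0.03620326781903981 14.996564090251923
(array([  0.8,  -0.7, 122.6]), array([ 0.0002,  0.0004, -0.0002]), 'shift in target axes', array([  0.8,  -0.6, 122.6]))
```

View pics/w4.png

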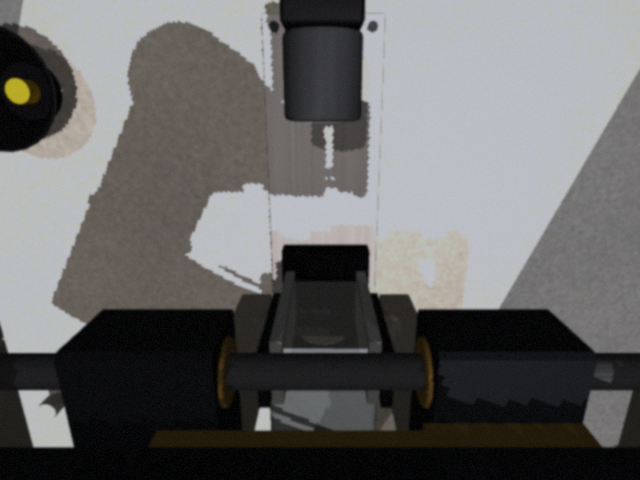

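The block hangs square in the fingers, with its foot at cols 283–368. The receiver barrel is centred near (323,75) and its near end is at row 121. The stand bolts are at (274,27) and (372,27), and the edges at (262,13) and (385,13).

```bash
python3 - <<'E'
from h import *
import pickle
c=pickle.load(open("w4.pkl","rb"))
L=lambda p:(Rz(-BA)@(p[:2]-BC)*1000).round(1)
for q,z in(((262,13),.012),((385,13),.012),((274,27),.012),((372,27),.012),((271,250),.012),((376,250),.012),((284,110),.115),((362,110),.115),((286,30),.115),((360,30),.115)):print(q,L(ray(c,*q,z)))
# foot of block: bottom z = TCP .25-.0124-.038 -> foot top +.01
for q in((283,247),(368,247)):print("foot",L(ray(c,*q,.2096)))
E
```

```text
(262, 13) [  49.5 -153.8]
(385, 13) [ -49.6 -153.8]
(274, 27) [  40.2 -143.6]
(372, 27) [ -39.5 -143.7]
(271, 250) [50.2 48.3]
(376, 250) [-50.   48.3]
(284, 110) [ 24.4 -80.2]
(362, 110) [-24.3 -80.2]
(286, 30) [  21.9 -125.3]
(360, 30) [ -21.8 -125.3]
foot [ 17.9 -22.2]
foot [-20.5 -22.2]
```

{"method": "carry_out", "body": {
  "motion": [
    [[0.8,0,6,0,0,0,20],[0,0,16,0,0,0,20],[0,0,24,0,0,0,20],[0,0,24,0,0,0,20],[0,0,22,0,0,0,20],[0,0,16,0,0,0,20],[0,0,10,0,0,0,20],[0,0,4.6,0,0,0,20]]
  ]
}}

```text
clock: 10.4
tool_pos: [0.5173, -0.2608, 0.1258]
ee_rot: [[0.372, -0.928, -0.003], [-0.928, -0.372, 0.001], [-0.002, 0.002, -1.0]]
force: [0.3, 0.6, -0.8]
gripper_width: 0.0356
gripper_force: 15.0
```

{"method": "carry_out", "body": {
  "motion": [
    [[0,0,0,0,0,0,20],[0,0,0,0,0,0,20],[0,0,0,0,0,0,20],[0,0,0,0,0,0,20],[0,0,0,0,0,0,20],[0,0,0,0,0,0,20],[0,0,0,0,0,0,20],[0,0,0,0,0,0,20]]
  ]
}}

```text
clock: 11.07
tool_pos: [0.5183, -0.2611, 0.1279]
ee_rot: [[0.372, -0.928, 0.0], [-0.928, -0.372, -0.0], [0.0, -0.0, -1.0]]
force: [-1.2, 0.1, -1.3]
gripper_width: 0.036
gripper_force: 15.0
```

```bash
python3 - <<'E'
from plant import r
from h import *
import cv2
s=r.state();print(s['clock'],s['gripper_force'],s['dq'].round(4) if hasattr(s['dq'],'round') else s['dq'],go(s,[*BC,.1274],BA+np.pi))
c=r.capture("scene")
X=np.array([[*(BC+Rz(BA)@[x,y]),z] for x,y,z in((.02,.022,.077),(.02,-.022,.077),(-.02,-.022,.077),(.018,-.012,.147),(-.018,-.012,.147),(.018,.012,.147))])
im=cv2.resize(c["image"][180:460,110:310,::-1],None,fx=3,fy=3,interpolation=cv2.INTER_CUBIC)[:600]
im=cv2.resize(c["image"][230:430,130:290,::-1],None,fx=3,fy=3,interpolation=cv2.INTER_CUBIC)
for q in proj(c,X):cv2.circle(im,(int((q[0]-130+.5)*3),int((q[1]-230+.5)*3)),4,(0,0,255),1)
cv2.imwrite("pics/s5.png",im)
cv2.imwrite("pics/t5.png",r.capture("top")["image"][:,:,::-1])
E
```

```text
11.0667 14.997171610593796 [-0.0008  0.0017 -0.0037  0.0011  0.0008 -0.0001] (array([-0.9, -0.8,  0.5]), array([-0.0003, -0.0002, -0.0006]), 'shift in target axes', array([-0.9, -0.8,  0.5]))
```

View pics/s5.png

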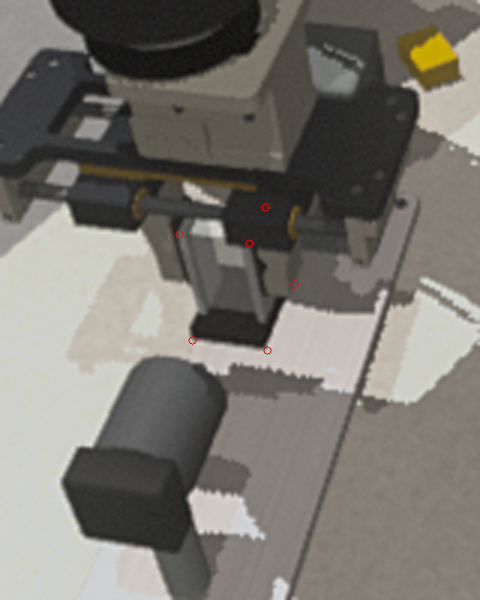

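View pics/t5.png

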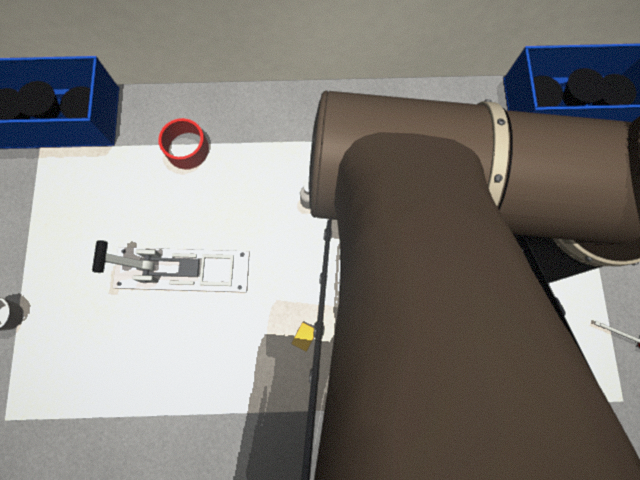

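The scene view shows the block upright between lamp and receiver, its foot corners at (193,338) and (265,346) against predicted (192,341) and (267,350), a difference of about 3 mm. The top view shows the nest empty and the lever over at (100,257). The clip is in place at (304,335), and the bottle's visible edge is at (306,195).

```bash
python3 -c "
from plant import r
print(r.finish_job())"
```

```text
the job is handed in; nothing more can be done
None
```

I threw the lever over and lifted the lens block out by its frosted faces; it was held upright in the middle of the light path, about 1–3 mm off by my measurements, when I handed the job in (no verdict was returned).

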